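Load the insulated cells into the pack carrier

TASK

Load the pack carrier: stand each of the four battery cells that has a coloured insulator ring on top upright in the carrier pocket of the same colour as its ring, resting on the pocket's floor. Leave the two cells that have only the white factory ring where they stand on the cutting mat, and do not knock any cell over.

Things in the scene. Friction and masses are not known exactly. Their poses are not given: they have to be found in the camera images.
- cell_green: Battery cell, 32 mm diameter, 71 mm tall, about 140 g, bright green wrap, upright. A dark green insulator ring, 30 mm across, on top round a 13 mm steel button. Origin: centre of its underside; z up. All cells stand in two rows of three on a fixed 220 x 300 mm cutting mat, 3 mm thick, in any order, 66 mm or more apart (centres).
- cell_blue: Battery cell, 32 mm diameter, 71 mm tall, about 140 g, bright green wrap, upright. A blue insulator ring, 30 mm across, on top round a 13 mm steel button. Origin: centre of its underside; z up. All cells stand in two rows of three on a fixed 220 x 300 mm cutting mat, 3 mm thick, in any order, 66 mm or more apart (centres).
- cell_yellow: Battery cell, 32 mm diameter, 71 mm tall, about 140 g, bright green wrap, upright. A yellow insulator ring, 30 mm across, on top round a 13 mm steel button. Origin: centre of its underside; z up. All cells stand in two rows of three on a fixed 220 x 300 mm cutting mat, 3 mm thick, in any order, 66 mm or more apart (centres).
- cell_red: Battery cell, 32 mm diameter, 71 mm tall, about 140 g, bright green wrap, upright. A red insulator ring, 30 mm across, on top round a 13 mm steel button. Origin: centre of its underside; z up. All cells stand in two rows of three on a fixed 220 x 300 mm cutting mat, 3 mm thick, in any order, 66 mm or more apart (centres).
- bare_a: Battery cell, 32 mm diameter, 71 mm tall, about 140 g, bright green wrap, upright. Look-alike: on top only the white factory ring, 27 mm across, round the steel button. Origin: centre of its underside; z up. On the same mat as the others; tweezers and a brass spacer up to 8 mm high lie between the two rows.
- bare_b: Battery cell, 32 mm diameter, 71 mm tall, about 140 g, bright green wrap, upright. Look-alike: on top only the white factory ring, 27 mm across, round the steel button. Origin: centre of its underside; z up. On the same mat as the others; tweezers and a brass spacer up to 8 mm high lie between the two rows.
- pocket_green: Square dark green pocket, 56 mm outside, 48 inside, 26 high; walls and floor 4 mm. Origin: centre of its underside, z up; a cell in it has its origin 4 mm higher. Fixed on the carrier, a grey 180 mm square plate (top 8 mm above the table, black rim 18 mm high) with four pockets at 80 mm pitch, colours in any order.
- pocket_blue: Square blue pocket, 56 mm outside, 48 inside, 26 high; walls and floor 4 mm. Origin: centre of its underside, z up; a cell in it has its origin 4 mm higher. Fixed on the carrier, a grey 180 mm square plate (top 8 mm above the table, black rim 18 mm high) with four pockets at 80 mm pitch, colours in any order.
- pocket_yellow: Square yellow pocket, 56 mm outside, 48 inside, 26 high; walls and floor 4 mm. Origin: centre of its underside, z up; a cell in it has its origin 4 mm higher. Fixed on the carrier, a grey 180 mm square plate (top 8 mm above the table, black rim 18 mm high) with four pockets at 80 mm pitch, colours in any order.
- pocket_red: Square red pocket, 56 mm outside, 48 inside, 26 high; walls and floor 4 mm. Origin: centre of its underside, z up; a cell in it has its origin 4 mm higher. Fixed on the carrier, a grey 180 mm square plate (top 8 mm above the table, black rim 18 mm high) with four pockets at 80 mm pitch, colours in any order.
Not all that is in view belongs to the job. Leave any purple look-alike of the cell_red alone.

How it is judged:
By the outcome, as a careful person would: the job done as asked, in the order asked, and still so for the second after the job is handed in, with the robot touching nothing.
It also fails if it takes over 112 s, if anything falls off the work surface, if the arm or the gripper's body presses on something with over 40 N, if the wrist force passes 120 N, or if a joint passes its speed limit or range.

ROBOT

A 7-joint arm with a two-finger parallel gripper is mounted at the origin on the work surface. World frame = base frame: x ahead of the robot, y to its left, z up, the work surface at z = 0. Lengths are in mm, angles in rad, forces in N, time in s.
With the tool pointing down it reaches from about 425 to 925 mm from the base axis. Payload 6.8 kg.
Tool frame: the origin (TCP) lies midway between the tips of the shut fingers; the grasp point (between the pads) lies ctrl.grasp_offset behind it (ctrl.grasp_offset is the distance from the TCP to the grasp point, in mm); z points along the fingers, y is the line along which they close (so a half turn about z gives the same grasp; the last joint's range is limited). The gripper opens to 85 mm and grips with 20 to 120 N. Pads are 22 mm wide; open, the fingers measure 114 mm over their backs; the gripper's body (76 mm by 85 mm) begins 54 mm behind the grasp point. The pads swing forward as they close: fully open they stand 13 mm farther back than shut.
Start: joints at [1.08, 0.477, 0.022, 1.555, -0.011, 1.109, -0.083], TCP at [252.136, -626.159, 231.308] pointing down, gripper open.
Joint ranges: [-2.96, 2.96], [-0.34, 2.1], [-1.41, 1.46], [0.24, 2.44], [-1.37, 4.51], [0.17, 1.92], [-2.96, 2.96]. Speed limits (rad/s): [2.39, 2.39, 3.14, 3.14, 3.14, 3.14, 3.14].

INTERFACE

Orientations are given as a unit quaternion [w, x, y, z].
In Python, from bench import ctrl, vision gives the robot as it stands. The module is installed in compiled form; this text tells all that it offers.
- The arm moves only by the shell command python3 -m handwheel 'ROWS' [OPENING]. ROWS is JSON, a list of rows, each a list of 6 numbers: the shift along the tool's x, y, z in mm, then the turn, a rotation vector about the tool's x, y, z in rad. In form: [[dx, dy, dz, rx, ry, rz], ...]. A call has exactly 8 rows; each row is the pose to reach, as a shift and turn from the pose commanded when the call began, along the tool's axes at that moment; what a row does not reach only later rows make up. A row lasts 1/12 s, in which the tool goes at most 41.7 mm and 7.16 degrees, less where a joint would pass 70% of its speed; a pose out of reach is approached as far as the arm can. A call with a gripper value outside its range is refused whole. OPENING is the finger opening in mm, from 0 to 85.4, set as the call begins (- or left out, the last holds). The fingers move at their own pace and stop on an object; the grip force is fixed at half the most. Time passes only in rows, so rows that repeat a pose let the fingers close, or fill a call up. It gives the time, the measured TCP pose, the force, the opening and the grip force at its end, in the units of the state.
- ctrl.get_state(): the state, without advancing time (a new reading comes with each control period).
- vision.camera(name): name is "side" or "top"; returns the picture (384x512x3 uint8, blue, green, red); there is no depth.
- vision.camera_model(name): a dict with "K" (3x3 intrinsics, pixels), "dist_coeffs" ([k1, k2, p1, p2, k3] as OpenCV has them; the pictures are not rectified), "xyz" and "orientation" of the camera in the world. Camera axes: x right, y down, z forward; pixel columns grow to the right and rows downward; lengths in mm; the calibration is good to about 2 mm. A picture is of the moment at which its call begins. camera_model takes no time and is no camera call.
- ctrl.close_job(): hands the job in; it is judged then, once.
The state is a dict: "t": time; "joint_positions": joint angles; "qvel": joint speeds; "joint_torque": joint torques, N m; "tool_pos": TCP position; "ee_rot": TCP orientation; "contact_force": force on the tool from outside, world axes, zero at the start; "torque": the same for the moment, N m; "width": finger opening in mm; "finger_force": force on a finger pad.
Only numpy, scipy, OpenCV 4.12 (cv2) and the standard library are available. Lean on these libraries where they do the work, as an engineer would, in place of code of your own. Each camera call takes 0.05 s, during which the arm holds its last target. There are 200 camera calls.

## Working session

There is one attempt and no reset: what is moved stays moved. The work goes in short steps, Python scripts to look and compute and a shell command to move; the robot and the scene stay as the last step left them, time stands still between calls to the robot, and variables do not carry over. Pictures are saved under pics/ and viewed, at most 14 in all, crops included, and the job is handed in when it is done.

```bash
mkdir -p pics; python3 - <<'E'
from bench import ctrl, vision
import cv2
for n in ("top","side"):
    cv2.imwrite(f"pics/{n}0.png",vision.camera(n)); print(n,vision.camera_model(n))
print(ctrl.get_state(), ctrl.grasp_offset)
E
```

```text
top {'K': array([[368.71861644,   0.        , 253.21596819],
       [  0.        , 368.71861644, 190.46572358],
       [  0.        ,   0.        ,   1.        ]]), 'dist_coeffs': array([-0.05971411,  0.        ,  0.        ,  0.        ,  0.        ]), 'xyz': array([417.75401209, -53.54728074, 907.65601335]), 'orientation': array([ 0.05207504, -0.70479053,  0.70694312, -0.02810548])}
side {'K': array([[373.81838521,   0.        , 253.97476905],
       [  0.        , 373.81838521, 195.11943963],
       [  0.        ,   0.        ,   1.        ]]), 'dist_coeffs': array([-0.05713008,  0.        ,  0.        ,  0.        ,  0.        ]), 'xyz': array([ 329.33228236, -659.03839273,  680.48479026]), 'orientation': array([-0.37745044,  0.91473822, -0.13564853,  0.04883276])}
{'t': 0.1, 'joint_positions': array([ 1.07985505,  0.47773273,  0.02237605,  1.55633133, -0.01148948,
        1.10929513, -0.08306975]), 'qvel': array([-1.21711031e-03, -1.99213099e-03,  3.20450578e-04, -3.39539940e-03,
        6.05640487e-04,  8.81299253e-04,  8.31754057e-05]), 'joint_torque': array([ 5.98111612e-03, -5.97755420e+01,  1.61441009e+00, -2.81953651e+01,
        1.28729426e-02,  5.04643918e-03,  3.61042873e-05]), 'tool_pos': array([ 251.92494591, -625.6632956 ,  230.42230763]), 'ee_rot': array([-7.87199783e-04,  9.81732187e-01,  1.90266239e-01, -2.25851291e-04]), 'contact_force': array([-0.27668535,  0.54980139, -0.32286692]), 'torque': array([ 0.00698427, -0.01313262,  0.0111099 ]), 'finger_force': 0.0, 'width': 85.03296400140476} 18.700000000000003
```

View pics/top0.png

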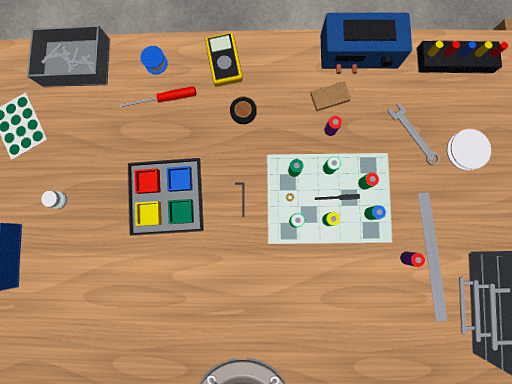

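View pics/side0.png

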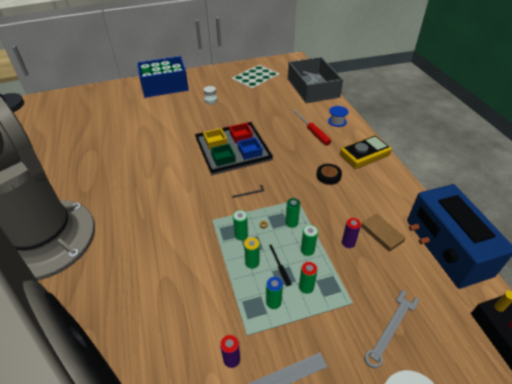

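The top view shows these cell rings: green (297,165), white (334,162), red (373,179), white (298,219), yellow (334,217) and blue (378,212). The pockets are red (148,181), blue (180,179), yellow (148,213) and green (181,211). The purple decoys at (334,123) and (415,259) stand off the mat.

```bash
cat > h.py <<'E'
import cv2, numpy as np
from bench import ctrl, vision
from scipy.spatial.transform import Rotation as R
def q(o): return R.from_quat([o[1],o[2],o[3],o[0]])
def cast(n,uv,z):
    m=vision.camera_model(n)
    p=cv2.undistortPoints(np.float64([[uv]]),m['K'],m['dist_coeffs'])[0,0]
    d=q(m['orientation']).apply([p[0],p[1],1]); c=m['xyz']
    return c+d*(z-c[2])/d[2]
def mask(img,col):
    h=cv2.cvtColor(img,cv2.COLOR_BGR2HSV); H,S,V=h[...,0].astype(int),h[...,1],h[...,2]
    rng={'red':(H<8)|(H>172),'yellow':(H>22)&(H<35),'green':(H>65)&(H<95),'blue':(H>100)&(H<125),'white':H>=0}[col]
    return (((S<40)&(V>205) if col=='white' else rng&(S>110))&(V>40)).astype(np.uint8)
def blob(img,col,uv,r):
    m=mask(img,col); k=np.zeros_like(m); cv2.circle(k,tuple(map(int,uv)),r,1,-1); m*=k
    cs=cv2.findContours(m,cv2.RETR_EXTERNAL,cv2.CHAIN_APPROX_NONE)[0]
    return max(cs,key=cv2.contourArea)
E
python3 - <<'E'
from h import *
im=vision.camera('top'); 
cells={'green':(297,165),'red':(373,179),'yellow':(334,217),'blue':(378,212)}
for c,uv in cells.items():
    b=blob(im,c,uv,11); e=cv2.minEnclosingCircle(b); print('cell',c,np.round(e[0],1),round(e[1],1),np.round(cast('top',e[0],74),1))
for uv in ((334,162),(298,219)): print('bare',np.round(cast('top',uv,74),1))
for c,uv in {'red':(148,181),'blue':(180,179),'yellow':(148,213),'green':(181,211)}.items():
    b=blob(im,c,uv,22); r=cv2.minAreaRect(b); print('pocket',c,r,np.round(cast('top',r[0],34),1))
big=cv2.resize(im[140:250,120:400],None,fx=2.85,fy=2.85,interpolation=cv2.INTER_CUBIC); cv2.imwrite('pics/crop.png',big)
E
```

```text
cell green [295.5 167. ] 8.4 [ 566.4 -122.1   74. ]
cell red [372.1 178.4] 6.7 [ 539.2 -296.    74. ]
cell yellow [333.  218.2] 6.6 [ 449.1 -204.7   74. ]
cell blue [378.5 211.5] 6.7 [ 463.7 -307.6   74. ]
bare [ 577.4 -210.2   74. ]
bare [ 447.7 -126.1   74. ]
pocket red ((146.83409118652344, 180.51107788085938), (24.279438018798828, 25.676334381103516), 86.18592071533203) [543.  234.7  34. ]
pocket blue ((178.58851623535156, 178.3274688720703), (24.279438018798828, 24.67854881286621), 86.18592071533203) [547.8 156.6  34. ]
pocket yellow ((147.30532836914062, 213.0796661376953), (23.61424446105957, 25.21070098876953), 86.18592071533203) [463.9 231.1  34. ]
pocket green ((179.8365936279297, 210.88522338867188), (23.57899284362793, 24.389909744262695), 86.42366790771484) [469.1 151.9  34. ]
```

View pics/crop.png

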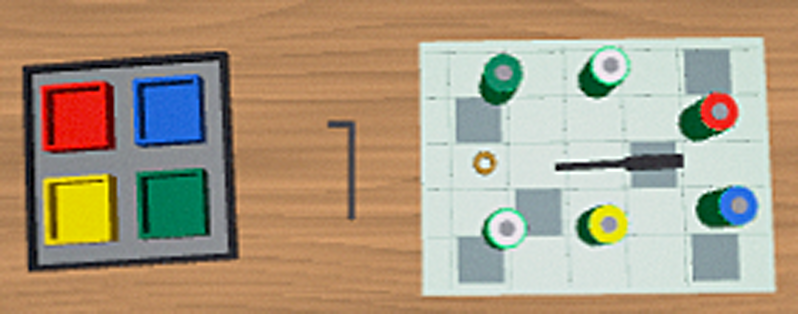

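```bash
python3 - <<'E'
from h import *
T={'green':(297,165.4),'red':(373,179),'yellow':(334,218),'blue':(378.5,211.5)}
S={'green':(293,203),'red':(309,268),'yellow':(252,243),'blue':(275,284)}
for n,d in (('top',T),('side',S)):
    im=vision.camera(n); h=cv2.cvtColor(im,cv2.COLOR_BGR2HSV)
    for c,uv in d.items():
        k=np.zeros(h.shape[:2],np.uint8); cv2.circle(k,tuple(int(round(x)) for x in uv),7,1,-1)
        m=((h[...,1]<70)&(k>0)&(h[...,2]>90)&(h[...,2]<215))
        ys,xs=np.nonzero(m); p=(xs.mean(),ys.mean()); print(n,c,len(xs),np.round(p,1),np.round(cast(n,p,75),1))
        if n=='side':
            e=cv2.minEnclosingCircle(blob(im,c,uv,10)); print('   ring',np.round(e,1) if 0 else e,np.round(cast(n,e[0],74),1))
E
```

```text
top green 33 [297.6 164.5] [ 572.  -126.9   75. ]
top red 27 [372.7 178.3] [ 539.1 -297.    75. ]
top yellow 24 [333.4 217.8] [ 450.  -205.4   75. ]
top blue 24 [378.9 212.1] [ 462.4 -308.1   75. ]
side green 21 [292.7 202. ] [ 569.4 -128.1   75. ]
   ring ((292.6276550292969, 206.03192138671875), 7.506925582885742) [ 565.2 -138.9   74. ]
side red 20 [309.  267.5] [ 537.8 -300.    75. ]
   ring ((309.0, 267.5), 7.43313455581665) [ 538.1 -299.4   74. ]
side yellow 18 [251.2 242.2] [ 449. -209.   75.]
   ring ((251.02688598632812, 242.5752716064453), 7.433560848236084) [ 448.7 -209.    74. ]
side blue 22 [274.1 283.1] [ 463.  -312.7   75. ]
   ring ((274.8125, 283.5), 8.202853202819824) [ 464.2 -313.3   74. ]
```

```bash
python3 -m handwheel '[[25,-17,0,0,0,0.05],[60,-41,0,0,0,0.1],[98,-67,0,0,0,0.16],[136,-93,0,0,0,0.22],[174,-119,0,0,0,0.28],[210,-143,0,0,0,0.33],[240,-164,0,0,0,0.383],[260,-177,0,0,0,0.383]]' 64
```

```text
t: 0.92
tool_pos: [428.8, -361.7, 231.5]
ee_rot: [-0.0, 1.0, -0.0, 0.0]
contact_force: [-0.6, -1.0, 0.5]
width: 64.3
finger_force: 0.0
```

```bash
python3 -m handwheel '[[14,-20,15,0,0,0],[28,-40,40,0,0,0],[34,-52,75,0,0,0],[34,-52,110,0,0,0],[34,-52,140,0,0,0],[34,-52,170,0,0,0],[34,-52,190,0,0,0],[34,-52,200,0,0,0]]' && python3 -m handwheel '[[0,0,0,0,0,0],[0,0,0,0,0,0],[0,0,0,0,0,0],[0,0,0,0,0,0],[0,0,0,0,0,0],[0,0,0,0,0,0],[0,0,0,0,0,0],[0,0,0,0,0,0]]' 0
python3 - <<'E'
from h import *
cv2.imwrite('pics/a.png',cv2.resize(vision.camera('side')[180:340,180:400],None,fx=3,fy=3))
E
```

```text
t: 1.58
tool_pos: [459.6, -311.8, 28.5]
ee_rot: [-0.001, 1.0, 0.0, -0.002]
contact_force: [0.0, 0.3, 0.2]
width: 63.6
finger_force: 0.0
t: 2.25
tool_pos: [462.1, -313.4, 32.7]
ee_rot: [0.001, 1.0, -0.0, 0.001]
contact_force: [-0.6, -0.3, 6.3]
width: 30.6
finger_force: 59.3
```

View pics/a.png

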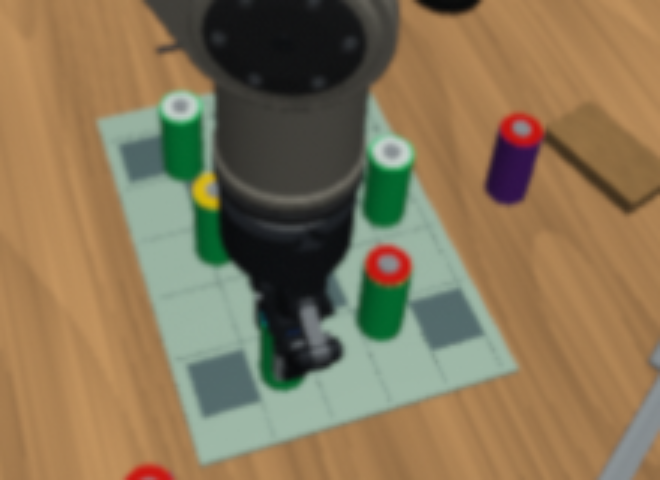

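The blue cell is gripped (crop: black gripper on the cell at about (285,350), neighbours upright). Next I'll lift it and carry it to the blue pocket.

```bash
python3 -m handwheel '[[0,0,-8,0,0,0],[0,0,-30,0,0,0],[0,0,-60,0,0,0],[0,0,-90,0,0,0],[2,-10,-105,0,0,0],[6,-30,-110,0,0,0],[11,-60,-110,0,0,0],[17,-94,-110,0,0,0]]' && python3 -m handwheel '[[7,-36,0,0,0,0],[14,-74,0,0,0,0],[21,-112,0,0,0,0],[28,-150,0,0,0,0],[35,-188,0,0,0,0],[42,-226,0,0,0,0],[49,-264,0,0,0,0],[55,-298,0,0,0,0]]' && python3 -m handwheel '[[6,-30,0,0,0,0],[11,-54,0,0,0,0],[14,-68,0,0,0,0],[15,-74,0,0,0,0],[15,-75,0,0,0,0],[15,-75,0,0,0,0],[15,-75,0,0,0,0],[15,-75,0,0,0,0]]'
python3 - <<'E'
from h import *
s=ctrl.get_state();print(s['tool_pos'],s['width'])
cv2.imwrite('pics/b.png',cv2.resize(vision.camera('side')[60:220,150:320],None,fx=3,fy=3))
E
```

```text
t: 2.97
tool_pos: [478.1, -219.6, 142.6]
ee_rot: [0.001, 1.0, -0.002, 0.001]
contact_force: [1.4, -0.3, -1.0]
width: 30.8
finger_force: 59.5
t: 3.63
tool_pos: [533.3, 81.7, 142.0]
ee_rot: [-0.0, 1.0, 0.0, 0.0]
contact_force: [0.8, 1.1, -2.2]
width: 30.6
finger_force: 59.5
t: 4.3
tool_pos: [548.3, 151.9, 141.3]
ee_rot: [0.001, 1.0, -0.001, -0.0]
contact_force: [1.1, -0.2, -2.2]
width: 30.7
finger_force: 59.5
[548.33552938 151.92552361 141.29018398] 30.675911814096416
```

View pics/b.png

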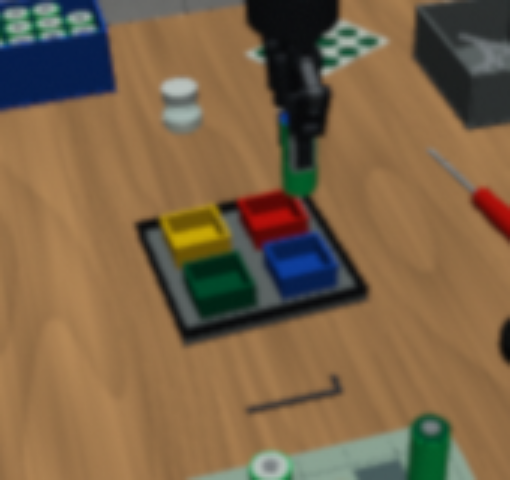

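The held cell hangs upright above the carrier (crop (298,150)) and the blue pocket is at about (300,265). I'll cross-check the pocket positions from the side view.

```bash
python3 - <<'E'
from h import *
im=vision.camera('side')
# rim corners: approx. top outline quadrilateral centre of each pocket from dark-free hull: use upper hull + cast
for c,uv in {'blue':(250,148),'red':(241,131),'yellow':(215,137),'green':(223,153)}.items():
    b=blob(im,c,uv,15); h=cv2.convexHull(b)[:,0].astype(float)
    P=np.array([cast('side',p,34)[:2] for p in h])
    # left/top/right extremes of the outline belong to the rim; far corners
    l,r,t=h[h[:,0].argmin()],h[h[:,0].argmax()],h[h[:,1].argmin()]
    print(c,[np.round(cast('side',x,34)[:2],1) for x in (l,t,r)],'mid l-r',np.round((cast('side',l,34)+cast('side',r,34))[:2]/2,1))
E
```

```text
blue [array([514. , 147.9]), array([573.9, 182.6]), array([579.2, 132.1])] mid l-r [546.6 140. ]
red [array([511.4, 254.7]), array([559.6, 261.2]), array([573.9, 213.5])] mid l-r [542.7 234.1]
yellow [array([432.3, 238. ]), array([494.8, 249.3]), array([494.1, 208. ])] mid l-r [463.2 223. ]
green [array([439.2, 157.6]), array([494.4, 173.2]), array([497.9, 129.8])] mid l-r [468.6 143.7]
```

```bash
python3 -m handwheel '[[0,-1,12,0,0,0],[0,-2,35,0,0,0],[0,-2,60,0,0,0],[0,-2,78,0,0,0],[0,-2,88,0,0,0],[0,-2,94,0,0,0],[0,-2,97,0,0,0],[0,-2,97,0,0,0]]' && python3 -m handwheel '[[0,0,1,0,0,0],[0,0,2,0,0,0],[0,0,2,0,0,0],[0,0,2,0,0,0],[0,0,2,0,0,0],[0,0,2,0,0,0],[0,0,2,0,0,0],[0,0,2,0,0,0]]'
```

```text
t: 5.07
tool_pos: [548.4, 156.1, 44.1]
ee_rot: [0.0, 1.0, -0.0, -0.0]
contact_force: [-0.1, 0.5, -1.3]
width: 31.0
finger_force: 59.5
t: 5.73
tool_pos: [548.3, 156.1, 42.4]
ee_rot: [0.0, 1.0, -0.0, 0.0]
contact_force: [-0.1, 0.0, -1.1]
width: 30.9
finger_force: 59.5
```

```bash
python3 -m handwheel '[[0,0,1,0,0,0],[0,0,2,0,0,0],[0,0,2,0,0,0],[0,0,2,0,0,0],[0,0,2,0,0,0],[0,0,2,0,0,0],[0,0,2,0,0,0],[0,0,2,0,0,0]]'
```

```text
t: 6.4
tool_pos: [548.6, 156.2, 41.7]
ee_rot: [0.0, 1.0, -0.0, 0.0]
contact_force: [-3.9, -1.0, 12.2]
width: 30.8
finger_force: 60.9
```

```bash
python3 -m handwheel '[[0,0,0,0,0,0],[0,0,0,0,0,0],[0,0,0,0,0,0],[0,0,0,0,0,0],[0,0,-10,0,0,0],[0,0,-40,0,0,0],[0,0,-75,0,0,0],[0,0,-100,0,0,0]]' 64 && python3 -m handwheel '[[0,20,0,0,0,0],[-1,50,0,0,0,0],[-2,88,0,0,0,0],[-3,128,0,0,0,0],[-4,168,0,0,0,0],[-5,208,0,0,0,0],[-6,248,0,0,0,0],[-7,288,0,0,0,0]]' && python3 -m handwheel '[[-1,40,0,0,0,0],[-2,80,0,0,0,0],[-3,115,0,0,0,0],[-3,145,0,0,0,0],[-3,160,0,0,0,0],[-3,167,0,0,0,0],[-3,167,0,0,0,0],[-3,167,0,0,0,0]]'
python3 - <<'E'
from h import *
im=vision.camera('side');cv2.imwrite('pics/c.png',cv2.resize(im[60:360,130:400],None,fx=2,fy=2))
im=vision.camera('top');cv2.imwrite('pics/ct.png',cv2.resize(im[130:260,110:400],None,fx=2.7,fy=2.7))
E
```

```text
t: 7.07
tool_pos: [548.9, 156.4, 143.1]
ee_rot: [-0.0, 1.0, -0.0, 0.001]
contact_force: [0.9, 0.2, -0.1]
width: 64.1
finger_force: 0.0
t: 7.73
tool_pos: [541.0, -133.7, 141.1]
ee_rot: [-0.0, 1.0, -0.0, 0.0]
contact_force: [1.0, -0.6, 0.7]
width: 64.0
finger_force: 0.0
t: 8.4
tool_pos: [538.7, -296.8, 140.3]
ee_rot: [-0.001, 1.0, 0.001, 0.0]
contact_force: [-0.6, 0.3, 0.5]
width: 64.1
finger_force: 0.0
```

View pics/c.png

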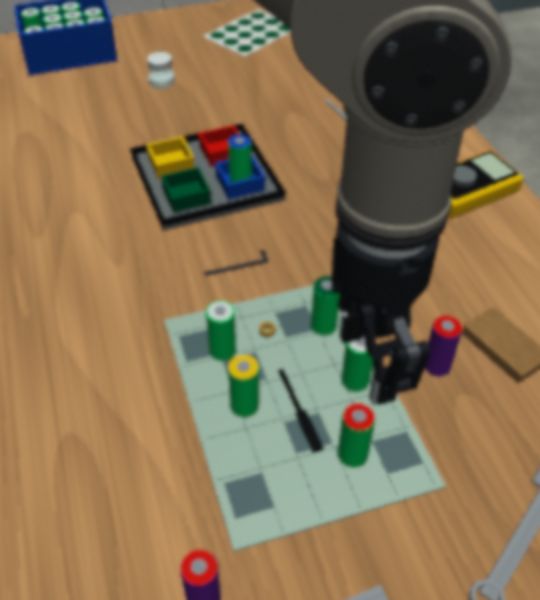

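View pics/ct.png

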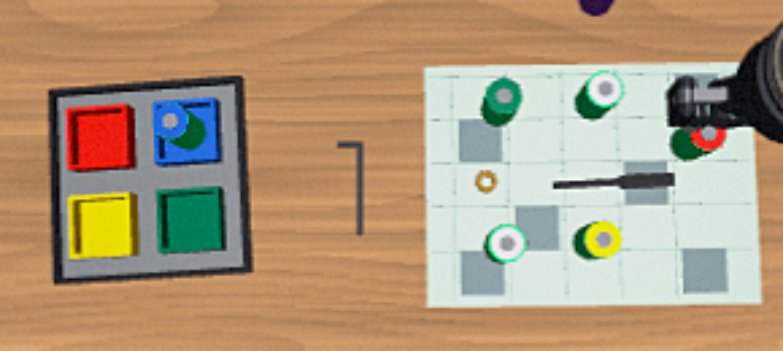

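The blue cell stands in its pocket (side crop (240,160)), and the red cell is waiting below the gripper (side crop (357,430)).

```bash
python3 -m handwheel '[[0,1,12,0,0,0],[0,1,40,0,0,0],[0,1,70,0,0,0],[0,1,90,0,0,0],[0,1,103,0,0,0],[0,1,109,0,0,0],[0,1,109,0,0,0],[0,1,109,0,0,0]]' && python3 -m handwheel '[[0,0,0,0,0,0],[0,0,0,0,0,0],[0,0,0,0,0,0],[0,0,0,0,0,0],[0,0,0,0,0,0],[0,0,0,0,0,0],[0,0,0,0,0,0],[0,0,0,0,0,0]]' 0
```

```text
t: 9.17
tool_pos: [538.8, -299.8, 31.8]
ee_rot: [0.0, 1.0, 0.0, 0.0]
contact_force: [0.0, -0.6, 0.8]
width: 63.7
finger_force: 0.0
t: 9.83
tool_pos: [539.1, -300.1, 32.7]
ee_rot: [0.0, 1.0, -0.0, 0.001]
contact_force: [-0.6, 1.2, 6.8]
width: 31.1
finger_force: 58.8
```

```bash
python3 -m handwheel '[[0,0,-8,0,0,0],[0,0,-30,0,0,0],[0,0,-60,0,0,0],[0,0,-90,0,0,0],[0,-10,-105,0,0,0],[1,-30,-110,0,0,0],[1,-60,-110,0,0,0],[1,-94,-110,0,0,0]]' && python3 -m handwheel '[[0,-37,0,0,0,0],[1,-76,0,0,0,0],[1,-115,0,0,0,0],[1,-154,0,0,0,0],[2,-193,0,0,0,0],[2,-232,0,0,0,0],[2,-271,0,0,0,0],[2,-308,0,0,0,0]]' && python3 -m handwheel '[[0,-34,0,0,0,0],[1,-67,0,0,0,0],[1,-97,0,0,0,0],[2,-118,0,0,0,0],[2,-129,0,0,0,0],[2,-133,0,0,0,0],[2,-133,0,0,0,0],[2,-133,0,0,0,0]]' && python3 -m handwheel '[[0,0,12,0,0,0],[0,0,35,0,0,0],[0,0,60,0,0,0],[0,0,78,0,0,0],[0,0,88,0,0,0],[0,0,94,0,0,0],[0,0,97,0,0,0],[0,0,97,0,0,0]]' && python3 -m handwheel '[[0,0,1,0,0,0],[0,0,2,0,0,0],[0,0,3,0,0,0],[0,0,4,0,0,0],[0,0,4,0,0,0],[0,0,4,0,0,0],[0,0,4,0,0,0],[0,0,4,0,0,0]]'
```

```text
t: 10.5
tool_pos: [539.1, -206.9, 142.6]
ee_rot: [0.001, 1.0, -0.002, 0.001]
contact_force: [0.6, 0.3, -2.0]
width: 31.0
finger_force: 59.5
t: 11.17
tool_pos: [540.9, 104.1, 141.9]
ee_rot: [-0.0, 1.0, 0.0, 0.0]
contact_force: [0.7, -0.6, -2.0]
width: 30.5
finger_force: 59.5
t: 11.83
tool_pos: [543.6, 233.0, 141.2]
ee_rot: [0.001, 1.0, -0.001, -0.0]
contact_force: [-0.2, -0.5, -1.1]
width: 30.6
finger_force: 59.5
t: 12.5
tool_pos: [543.6, 234.7, 44.2]
ee_rot: [0.0, 1.0, -0.0, 0.0]
contact_force: [0.2, 0.5, -1.4]
width: 30.7
finger_force: 59.5
t: 13.17
tool_pos: [544.0, 235.5, 41.7]
ee_rot: [-0.0, 1.0, -0.0, 0.001]
contact_force: [-1.4, -0.1, 5.9]
width: 30.9
finger_force: 60.4
```

```bash
python3 -m handwheel '[[0,0,0,0,0,0],[0,0,0,0,0,0],[0,0,0,0,0,0],[0,0,0,0,0,0],[0,0,-10,0,0,0],[0,0,-40,0,0,0],[0,0,-75,0,0,0],[0,0,-100,0,0,0]]' 64 && python3 -m handwheel '[[1,20,0,0,0,0],[3,50,0,0,0,0],[6,88,0,0,0,0],[10,128,0,0,0,0],[13,168,0,0,0,0],[16,208,0,0,0,0],[19,245,0,0,0,0],[22,280,0,0,0,0]]' && python3 -m handwheel '[[2,30,0,0,0,0],[4,56,0,0,0,0],[5,73,0,0,0,0],[5,81,0,0,0,0],[5,83,0,0,0,0],[5,83,0,0,0,0],[5,83,0,0,0,0],[5,83,0,0,0,0]]'
python3 - <<'E'
from h import *
im=vision.camera('side');cv2.imwrite('pics/d.png',cv2.resize(im[60:360,130:400],None,fx=2,fy=2))
E
```

```text
t: 13.83
tool_pos: [543.9, 235.5, 143.3]
ee_rot: [-0.0, 1.0, -0.0, 0.001]
contact_force: [0.2, 0.5, 0.5]
width: 63.9
finger_force: 0.0
t: 14.5
tool_pos: [565.2, -47.4, 141.2]
ee_rot: [0.0, 1.0, -0.001, 0.0]
contact_force: [-0.9, -0.1, -0.3]
width: 64.2
finger_force: 0.0
t: 15.17
tool_pos: [570.4, -125.8, 140.4]
ee_rot: [-0.0, 1.0, 0.001, 0.0]
contact_force: [-0.2, 1.0, -0.7]
width: 64.1
finger_force: 0.0
```

View pics/d.png

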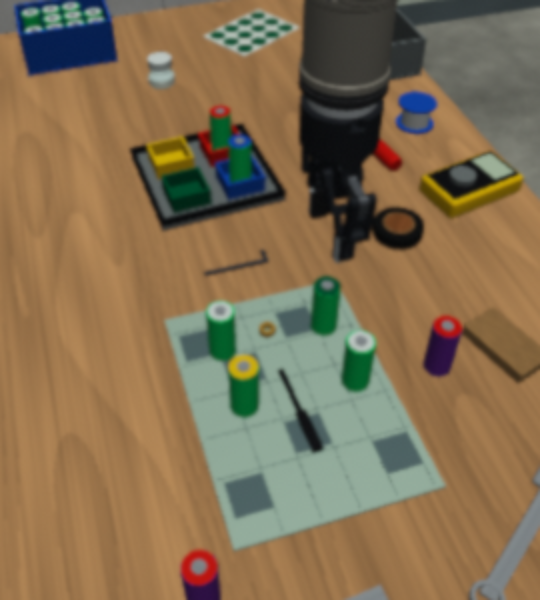

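Red and blue both stand in their pockets (crop (220,125) and (240,155)). Green is next, at crop (325,300).

```bash
python3 -m handwheel '[[0,1,12,0,0,0],[0,1,40,0,0,0],[0,1,70,0,0,0],[0,1,90,0,0,0],[0,1,103,0,0,0],[0,1,109,0,0,0],[0,1,109,0,0,0],[0,1,109,0,0,0]]' && python3 -m handwheel '[[0,0,0,0,0,0],[0,0,0,0,0,0],[0,0,0,0,0,0],[0,0,0,0,0,0],[0,0,0,0,0,0],[0,0,0,0,0,0],[0,0,0,0,0,0],[0,0,0,0,0,0]]' 0
```

```text
t: 15.88
tool_pos: [570.8, -128.8, 31.7]
ee_rot: [0.0, 1.0, 0.0, 0.0]
contact_force: [0.1, 0.8, 0.8]
width: 63.9
finger_force: 0.0
t: 16.55
tool_pos: [571.3, -128.9, 32.6]
ee_rot: [0.0, 1.0, -0.0, 0.001]
contact_force: [-1.0, 1.0, 6.1]
width: 31.0
finger_force: 58.9
```

```bash
python3 -m handwheel '[[0,0,-8,0,0,0],[0,0,-30,0,0,0],[0,0,-60,0,0,0],[0,0,-90,0,0,0],[-3,-8,-105,0,0,0],[-9,-24,-110,0,0,0],[-18,-50,-110,0,0,0],[-30,-82,-110,0,0,0]]' && python3 -m handwheel '[[-12,-34,0,0,0,0],[-25,-68,0,0,0,0],[-37,-102,0,0,0,0],[-49,-136,0,0,0,0],[-60,-165,0,0,0,0],[-68,-186,0,0,0,0],[-72,-197,0,0,0,0],[-73,-200,0,0,0,0]]' && python3 -m handwheel '[[0,0,0,0,0,0],[0,0,0,0,0,0],[0,0,12,0,0,0],[0,0,35,0,0,0],[0,0,60,0,0,0],[0,0,78,0,0,0],[0,0,88,0,0,0],[0,0,94,0,0,0]]' && python3 -m handwheel '[[0,0,2,0,0,0],[0,0,3,0,0,0],[0,0,4,0,0,0],[0,0,5,0,0,0],[0,0,6,0,0,0],[0,0,7,0,0,0],[0,0,7,0,0,0],[0,0,7,0,0,0]]'
```

```text
t: 17.22
tool_pos: [540.7, -48.3, 142.6]
ee_rot: [0.001, 1.0, -0.002, 0.001]
contact_force: [-0.0, 0.2, -2.2]
width: 30.4
finger_force: 59.5
t: 17.88
tool_pos: [466.2, 155.8, 141.9]
ee_rot: [-0.0, 1.0, 0.002, 0.0]
contact_force: [0.5, -0.3, -1.0]
width: 30.8
finger_force: 59.5
t: 18.55
tool_pos: [467.2, 151.5, 46.1]
ee_rot: [0.001, 1.0, -0.001, -0.001]
contact_force: [0.4, 0.3, -0.9]
width: 30.6
finger_force: 59.5
t: 19.22
tool_pos: [467.9, 153.4, 41.6]
ee_rot: [-0.0, 1.0, -0.0, 0.001]
contact_force: [-1.0, -1.4, 10.4]
width: 30.5
finger_force: 60.8
```

```bash
python3 -m handwheel '[[0,0,0,0,0,0],[0,0,0,0,0,0],[0,0,0,0,0,0],[0,0,0,0,0,0],[0,0,-10,0,0,0],[0,0,-40,0,0,0],[0,0,-75,0,0,0],[0,0,-100,0,0,0]]' 64 && python3 -m handwheel '[[-1,20,0,0,0,0],[-2,50,0,0,0,0],[-4,88,0,0,0,0],[-6,128,0,0,0,0],[-8,168,0,0,0,0],[-10,208,0,0,0,0],[-12,245,0,0,0,0],[-14,280,0,0,0,0]]' && python3 -m handwheel '[[-2,30,0,0,0,0],[-3,56,0,0,0,0],[-4,72,0,0,0,0],[-5,79,0,0,0,0],[-5,81,0,0,0,0],[-5,81,0,0,0,0],[-5,81,0,0,0,0],[-5,81,0,0,0,0]]'
python3 - <<'E'
from h import *
im=vision.camera('side');cv2.imwrite('pics/e.png',cv2.resize(im[60:360,130:400],None,fx=2,fy=2))
E
```

```text
t: 19.88
tool_pos: [467.6, 153.5, 143.0]
ee_rot: [-0.0, 1.0, 0.0, 0.001]
contact_force: [1.5, 0.2, 0.1]
width: 63.8
finger_force: 0.0
t: 20.55
tool_pos: [452.8, -129.1, 141.1]
ee_rot: [0.0, 1.0, -0.0, 0.0]
contact_force: [1.9, 0.1, -0.8]
width: 64.0
finger_force: 0.0
t: 21.22
tool_pos: [448.6, -206.3, 140.4]
ee_rot: [-0.0, 1.0, 0.001, 0.0]
contact_force: [0.1, -0.0, -0.2]
width: 63.9
finger_force: 0.0
```

View pics/e.png

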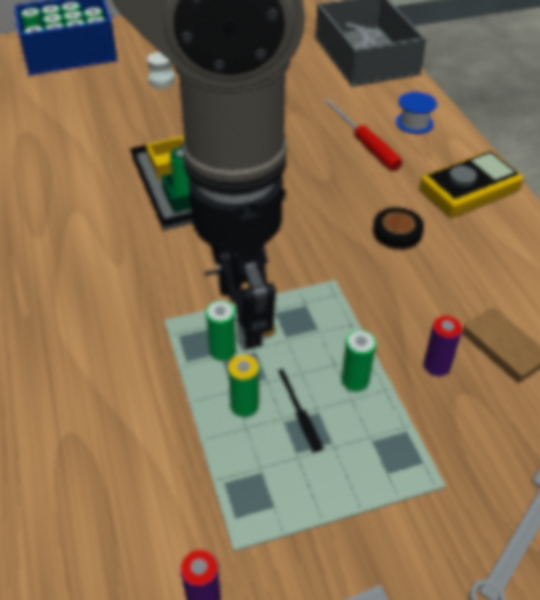

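The green cell stands upright in the green pocket (crop (180,170)). Now I'll pick up the yellow cell (crop (243,385)) and carry it to (463,232).

```bash
python3 -m handwheel '[[0,1,12,0,0,0],[0,1,40,0,0,0],[0,1,70,0,0,0],[0,1,90,0,0,0],[0,1,103,0,0,0],[0,1,109,0,0,0],[0,1,109,0,0,0],[0,1,109,0,0,0]]' && python3 -m handwheel '[[0,0,0,0,0,0],[0,0,0,0,0,0],[0,0,0,0,0,0],[0,0,0,0,0,0],[0,0,0,0,0,0],[0,0,0,0,0,0],[0,0,0,0,0,0],[0,0,0,0,0,0]]' 0
```

```text
t: 21.93
tool_pos: [448.7, -208.5, 31.6]
ee_rot: [-0.0, 1.0, 0.0, 0.0]
contact_force: [0.1, -0.6, 0.8]
width: 63.8
finger_force: 0.0
t: 22.6
tool_pos: [449.0, -209.0, 32.4]
ee_rot: [0.0, 1.0, -0.0, 0.001]
contact_force: [-1.2, 0.2, 5.7]
width: 30.6
finger_force: 58.7
```

```bash
python3 -m handwheel '[[0,0,-8,0,0,0],[0,0,-30,0,0,0],[0,0,-60,0,0,0],[0,0,-90,0,0,0],[0,-10,-105,0,0,0],[1,-30,-110,0,0,0],[2,-60,-110,0,0,0],[3,-94,-110,0,0,0]]' && python3 -m handwheel '[[1,-36,0,0,0,0],[2,-73,0,0,0,0],[3,-110,0,0,0,0],[4,-147,0,0,0,0],[5,-184,0,0,0,0],[6,-221,0,0,0,0],[8,-257,0,0,0,0],[9,-290,0,0,0,0]]' && python3 -m handwheel '[[1,-26,0,0,0,0],[2,-44,0,0,0,0],[2,-54,0,0,0,0],[2,-57,0,0,0,0],[2,-57,0,0,0,0],[2,-57,0,0,0,0],[2,-57,0,0,0,0],[2,-57,0,0,0,0]]' && python3 -m handwheel '[[0,0,12,0,0,0],[0,0,35,0,0,0],[0,0,60,0,0,0],[0,0,78,0,0,0],[0,0,88,0,0,0],[0,0,94,0,0,0],[0,0,97,0,0,0],[0,0,97,0,0,0]]' && python3 -m handwheel '[[0,0,1,0,0,0],[0,0,2,0,0,0],[0,0,3,0,0,0],[0,0,4,0,0,0],[0,0,4,0,0,0],[0,0,4,0,0,0],[0,0,4,0,0,0],[0,0,4,0,0,0]]'
```

```text
t: 23.27
tool_pos: [451.5, -115.4, 142.8]
ee_rot: [0.001, 1.0, -0.002, 0.001]
contact_force: [0.9, 0.2, -1.1]
width: 30.7
finger_force: 59.4
t: 23.93
tool_pos: [460.1, 177.3, 142.2]
ee_rot: [-0.0, 1.0, 0.0, 0.001]
contact_force: [-0.2, -0.7, -1.3]
width: 30.8
finger_force: 59.4
t: 24.6
tool_pos: [462.6, 230.6, 141.3]
ee_rot: [0.0, 1.0, -0.001, 0.0]
contact_force: [-1.5, 0.2, -1.5]
width: 30.6
finger_force: 59.4
t: 25.27
tool_pos: [462.6, 232.0, 44.4]
ee_rot: [-0.0, 1.0, -0.0, 0.0]
contact_force: [-0.1, -0.2, -0.7]
width: 31.0
finger_force: 59.4
t: 25.93
tool_pos: [462.9, 232.4, 41.4]
ee_rot: [-0.0, 1.0, -0.0, 0.001]
contact_force: [-1.5, -0.6, 6.5]
width: 30.7
finger_force: 60.2
```

Now I'll release it, raise the gripper and move clear, then look again.

```bash
python3 -m handwheel '[[0,0,0,0,0,0],[0,0,0,0,0,0],[0,0,0,0,0,0],[0,0,0,0,0,0],[0,0,-10,0,0,0],[0,0,-40,0,0,0],[0,0,-75,0,0,0],[0,0,-110,0,0,0]]' 64 && python3 -m handwheel '[[0,20,0,0,0,0],[0,50,0,0,0,0],[0,88,0,0,0,0],[0,128,0,0,0,0],[0,160,0,0,0,0],[0,180,0,0,0,0],[0,190,0,0,0,0],[0,190,0,0,0,0]]' 
python3 - <<'E'
from h import *
im=vision.camera('side');cv2.imwrite('pics/f.png',cv2.resize(im[60:360,130:400],None,fx=2,fy=2))
im=vision.camera('top');cv2.imwrite('pics/ft.png',cv2.resize(im[130:260,110:400],None,fx=2.7,fy=2.7))
E
```

```text
t: 26.6
tool_pos: [461.6, 231.9, 151.7]
ee_rot: [0.0, 1.0, 0.0, -0.001]
contact_force: [1.1, 0.1, 0.7]
width: 63.8
finger_force: 0.0
t: 27.27
tool_pos: [462.3, 40.0, 150.8]
ee_rot: [0.0, 1.0, -0.002, 0.0]
contact_force: [-0.3, -0.2, -0.4]
width: 64.1
finger_force: 0.0
```

View pics/f.png

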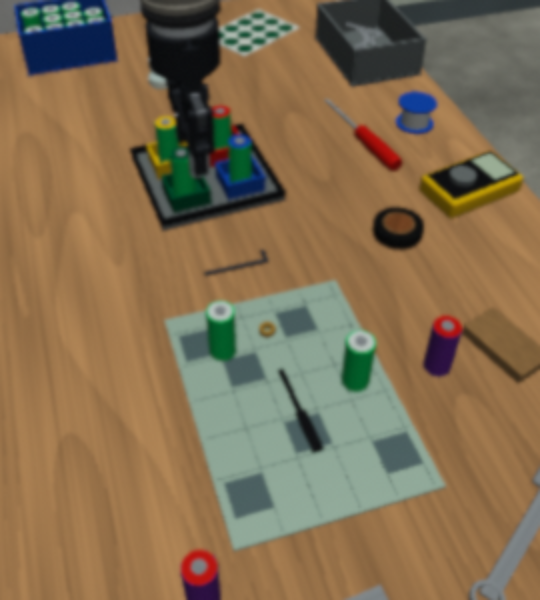

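View pics/ft.png

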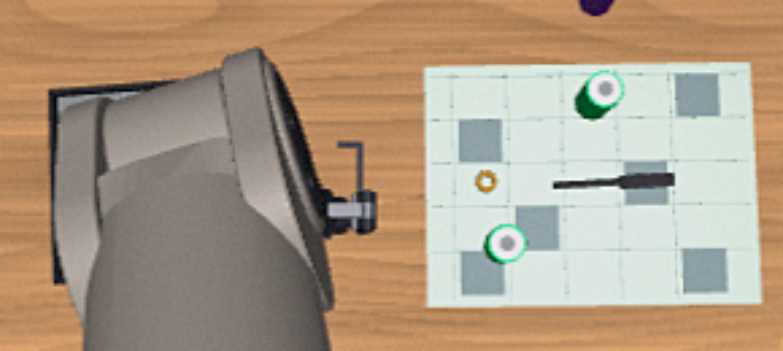

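All four coloured cells stand upright in their matching pockets (side crop: yellow (166,140), red (220,125), green (182,170), blue (240,155)). The two bare cells haven't moved, at (220,330) and (358,360), and the gripper touches nothing, so I'm handing in.

```bash
python3 -c "
from bench import ctrl
print(ctrl.close_job())"
```

```text
the job is handed in; nothing more can be done
None
```

The job is handed in: all four ringed cells stand upright in the pockets of their own colour, and the two white-ring cells were left where they stood on the mat.

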